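Fold the dish-rack dividers flat with one stroke

ROBOT

A 6-joint arm with a two-finger parallel gripper is mounted at the origin on the work surface. World frame = base frame: x ahead of the robot, y to its left, z up, the work surface at z = 0. Lengths are in m, angles in rad, forces in N, time in s.
With the tool pointing down it reaches from about 0.375 to 0.75 m from the base axis. Payload 9 kg.
Tool frame: the origin (TCP) lies at the very end of the fingers, on their centre line; the grasp point (between the pads) lies r.grip_depth behind it (r.grip_depth is the distance from the TCP to the grasp point, in m); z points along the fingers, y is the line along which they close (so a half turn about z gives the same grasp; the last joint's range is limited). The gripper opens to 85 mm and grips with 20 to 120 N. Pads are 22 mm wide; open, the fingers measure 114 mm over their backs; the gripper's body (76 mm by 85 mm) begins 54 mm behind the grasp point. The pads swing forward as they close: fully open they stand 13 mm farther back than shut.
Start: joints at [0.94, 0.104, 0.097, 1.564, 0, 1.353], TCP at [0.241, 0.55, 0.231] pointing down, gripper open.
Joint ranges: [-2.99, 2.99], [-0.84, 1.86], [-1.1, 1.16], [-1.84, 2.11], [-1.51, 1.56], [-3.14, 3.14]. Speed limits (rad/s): [2.22, 2.22, 2.57, 3.14, 3.14, 3.14].

INTERFACE

Orientations are given as a unit quaternion [w, x, y, z].
In Python, from bench import r, eyes gives the robot as it stands.
- The arm moves only by the tool move_arm, never from a script. Its argument "rows" is a list of rows, each an object of numbers: "dx", "dy", "dz": the shift along the tool's x, y, z in cm; "ax", "ay", "az": the turn, a rotation vector about the tool's x, y, z in rad; "claw": the opening, from -1 (shut) to 1 (fully open). In form: [{"dx": .., "dy": .., "dz": .., "ax": .., "ay": .., "az": .., "claw": ..}, ...]. A call has 1 to 8 rows; each row is the pose to reach, as a shift and turn from the pose commanded when the call began, along the tool's axes at that moment; what a row does not reach only later rows make up. A row lasts 1/12 s, in which the tool goes at most 41.7 mm and 7.16 degrees, less where a joint would pass 70% of its speed; a pose out of reach is approached as far as the arm can. A call with a gripper value outside its range is refused whole. The fingers move at their own pace and stop on an object; "newtons" is the grip in N (left out, the last holds). Time passes only in rows, so rows that repeat a pose let the fingers close. It gives the time, the measured TCP pose, the force, the opening and the grip force at its end, in the units of the state.
- r.state(): the state, without advancing time (a new reading comes with each control period).
- eyes.snapshot(name): name is "scene" or "top" or "wrist"; returns a dict with "image" (384x512x3 uint8, red, green, blue), "fx", "fy", "cx", "cy" (pixels), "camera_from_world" (4x4, takes a point from world to camera coordinates). Camera axes: x right, y down, z forward; pixel columns grow to the right and rows downward; lengths in m; the calibration is good to about 2 mm. A picture is of the moment at which its call begins. There is no depth.
- r.sign_off(): hands the job in; it is judged then, once.
The state is a dict: "clock": time; "joint_pos": joint angles; "dq": joint speeds; "joint_torque": joint torques, N m; "tool_pos": TCP position; "tool_rot": TCP orientation; "ft_force": force on the tool from outside, world axes, zero at the start; "ft_torque": the same for the moment, N m; "width": finger opening in m; "finger_force": force on a finger pad.
Only numpy, scipy, OpenCV 4.12 (cv2) and the standard library are available. Lean on these libraries where they do the work, as an engineer would, in place of code of your own. Each camera call takes 0.05 s, during which the arm holds its last target. There are 200 camera calls.

TASK

Fold the five upright white plate dividers of the red dish rack down flat so that a pan can lie in it: run your fingertips gently along the row, starting at the cutlery-bin end, so that the dividers go down one after another in order, away from the bin. Only stroke them with the fingertips: do not grasp or lift anything, do not shift the rack, leave the cup, jar, ladle and coaster where they are, and finish with the hand clear.

Things in the scene. Friction and masses are not known exactly. Their poses are not given: they have to be found in the camera images.
- rack: Loose red plastic dish rack, about 1.6 kg, on rubber feet. Origin: centre of its underside, at counter height; z up. Its +y end carries the tilt-out cutlery bin. Inside its railing it is 210 mm along x, 332 mm along y; railing top 56 mm, rack floor 16 mm above the counter. The white dividers stand in a row along y at x = +35 mm, the cup in the -x half.
- row_start (a point): Point on the rack floor in the empty space between divider 1 and the bin-end railing, at x = 35, y = 132, z = 16 mm in the rack's frame: 34 mm to divider 1's axle, 34 mm to the railing. Outside that railing hangs the bin (y = 177 to 233 mm), up to 80 mm high over the counter.
- row_end (a point): Point on the rack floor at x = 35, y = -112, z = 16 mm in the rack's frame, just past the edge of divider 5 once folded; 54 mm of free floor on to the railing beyond.
- divider1 (a joint): Fold angle (rad) of divider 1 (nearest the bin): 0 = upright (a stop; it cannot lean to the bin), 1.53 = flat, pointing to rack -y. White grille of 6 mm bars, 70 mm wide (rack x), 41 mm tall above its axle, its top edge a free-turning roller. Stiff hinge: stays where left; about 0.4 N at its top folds it. It starts 0 to 0.45 rad over.
- axle1 (a point): Middle of divider 1's hinge axle, fixed on the rack at x = 35, y = 98, z = 19.5 mm in the rack's frame; axes as the rack's. The folded divider lies up to 10 mm above the rack floor: tips that run 12 to 20 mm above that floor fold it flat without scraping.
- divider2 (a joint): Fold angle (rad) of divider 2, same kind as divider 1.
- axle2 (a point): Middle of divider 2's hinge axle, fixed on the rack at x = 35, y = 56, z = 19.5 mm in the rack's frame; axes as the rack's. The folded divider lies up to 10 mm above the rack floor: tips that run 12 to 20 mm above that floor fold it flat without scraping.
- divider3 (a joint): Fold angle (rad) of divider 3, same kind as divider 1.
- axle3 (a point): Middle of divider 3's hinge axle, fixed on the rack at x = 35, y = 14, z = 19.5 mm in the rack's frame; axes as the rack's. The folded divider lies up to 10 mm above the rack floor: tips that run 12 to 20 mm above that floor fold it flat without scraping.
- divider4 (a joint): Fold angle (rad) of divider 4, same kind as divider 1.
- axle4 (a point): Middle of divider 4's hinge axle, fixed on the rack at x = 35, y = -28, z = 19.5 mm in the rack's frame; axes as the rack's. The folded divider lies up to 10 mm above the rack floor: tips that run 12 to 20 mm above that floor fold it flat without scraping.
- divider5 (a joint): Fold angle (rad) of divider 5 (farthest from the bin), same kind as divider 1.
- axle5 (a point): Middle of divider 5's hinge axle, fixed on the rack at x = 35, y = -70, z = 19.5 mm in the rack's frame; axes as the rack's. The folded divider lies up to 10 mm above the rack floor: tips that run 12 to 20 mm above that floor fold it flat without scraping.
- cup: Blue ceramic espresso cup with a handle, 58 mm across, 52 mm high, loose, standing in the -x half of the rack. Origin: centre of its underside. Leave alone.
- jar: Closed glass jar with a steel cap, 72 mm across, 100 mm high, standing on the counter beyond the rack's -y end. Origin: centre of its underside. Leave alone.
- ladle: Black nylon ladle lying on the counter on the rack's +x side; bowl 72 mm across, 26 mm high, handle reaching 240 mm from the bowl's centre to its own +y. Origin: under the bowl's centre. Leave alone.
- coaster: Round bamboo coaster, 96 mm across, 9 mm thick, lying on the counter beyond the rack's -y end. Origin: centre of its underside. Leave alone.

How it is judged:
On the way, in this order (a step that is already met when the one before it is completed fails the run):
1. divider 1 is folded flat (over 1.15 rad) by the fingertips passing over it (grasp point within 70 mm of its axle, seen from above) (value of joint divider1 above 1.15 rad and horizontal distance between the grasp point and axle1 below 0.07 m), for 0.05 s.
2. divider 2 is folded flat (over 1.15 rad) by the fingertips passing over it (grasp point within 70 mm of its axle, seen from above) (value of joint divider2 above 1.15 rad and horizontal distance between the grasp point and axle2 below 0.07 m), for 0.05 s.
3. divider 3 is folded flat (over 1.15 rad) by the fingertips passing over it (grasp point within 70 mm of its axle, seen from above) (value of joint divider3 above 1.15 rad and horizontal distance between the grasp point and axle3 below 0.07 m), for 0.05 s.
4. divider 4 is folded flat (over 1.15 rad) by the fingertips passing over it (grasp point within 70 mm of its axle, seen from above) (value of joint divider4 above 1.15 rad and horizontal distance between the grasp point and axle4 below 0.07 m), for 0.05 s.
5. divider 5 is folded flat (over 1.15 rad) by the fingertips passing over it (grasp point within 70 mm of its axle, seen from above) (value of joint divider5 above 1.15 rad and horizontal distance between the grasp point and axle5 below 0.07 m), for 0.05 s.
At the end, for the whole second after the job is handed in: All five dividers are folded past 1.15 rad (within about 25 degrees of flat), the rack stands on the counter within 20 mm of where it was, and cup, jar, ladle and coaster are upright as found and within 30 mm of where they were (value of joint each of divider1, divider2, divider3, divider4, divider5 above 1.15 rad and distance of rack from where it was at the start of the episode below 0.02 m and height (world z) of rack below 0.006 m and linear speed of rack below 0.02 m/s and distance of each of cup, jar, ladle, coaster from where it was at the start of the episode below 0.03 m and angle between each of cup, jar, ladle, coaster's own z axis and vertical below 0.3 rad); the robot touches nothing.
It fails at once if the rack is shifted by more than 20 mm, lifted or tipped (distance of rack from where it was at the start of the episode above 0.02 m or height (world z) of rack above 0.008 m or angle between rack's own z axis and vertical above 0.08 rad).
It fails at once if the fingers press on or pinch the rack or its dividers with more than 20 N (contact force between the fingers and rack above 20 N).
It fails at once if the cup, jar, ladle or coaster is moved or lifted by more than 30 mm, or tipped (distance of any of cup, jar, ladle, coaster from where it was at the start of the episode above 0.03 m or angle between any of cup, jar, ladle, coaster's own z axis and vertical above 0.3 rad).
It also fails if it takes over 48 s, if anything falls off the work surface, if the arm or the gripper's body presses on something with over 40 N, if the wrist force passes 120 N, or if a joint passes its speed limit or range.

## Working session

There is one attempt and no reset: what is moved stays moved. The work goes in short steps, Python scripts to look and compute and a tool call to move; the robot and the scene stay as the last step left them, time stands still between calls to the robot, and variables do not carry over. Pictures are saved under pics/ and viewed, at most 10 in all, crops included, and the job is handed in when it is done.

Besides the shell and the picture viewer there is one more tool, called after "Emit:" as name(argument=value, ...) on one line, values as JSON. move_arm: Moves the arm, as the interface text tells. Its arguments: {"type":"object","properties":{"rows":{"type":"array"},"newtons":{"type":"number"}},"required":["rows"]}

```bash
mkdir -p pics; python3 - <<'E'
from bench import r,eyes
import cv2,numpy as np,pickle
S={}
for n in ("scene","top"):
    s=eyes.snapshot(n);S[n]=s
    cv2.imwrite(f"pics/{n}0.png",s["image"][:,:,::-1])
    print(n,s["fx"],s["fy"],s["cx"],s["cy"],np.round(s["camera_from_world"],4).tolist())
pickle.dump(S,open("s0.pkl","wb"))
st=r.state();print(st["clock"],st["tool_pos"],st["tool_rot"],st["width"],r.grip_depth)
E
```

```text
scene 352.08014043142515 352.08014043142515 252.97414478872437 186.29267511006117 [[0.5654, 0.8246, 0.0183, -0.2861], [0.5644, -0.3706, -0.7376, -0.2966], [-0.6015, 0.4273, -0.675, 1.0829], [0.0, 0.0, 0.0, 1.0]]
top 414.10120086579076 414.10120086579076 257.78018062827584 184.7403865235129 [[-0.009, -0.9997, -0.0212, -0.0428], [-0.9846, 0.0126, -0.1741, 0.5783], [0.1744, 0.0193, -0.9845, 0.9784], [0.0, 0.0, 0.0, 1.0]]
0.1 [0.24055313 0.54936106 0.23060858] [-2.37649313e-04  2.04941592e-01  9.78774030e-01 -5.33583462e-04] 0.08538216389174096 0.0187
```

View pics/scene0.png

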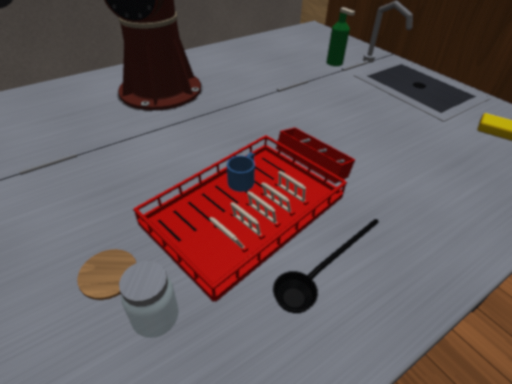

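View pics/top0.png

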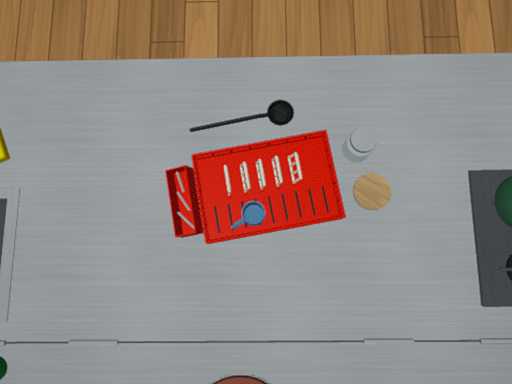

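```bash
cat > h.py <<'E'
import numpy as np,cv2
def ray(s,uv,z):
    M=s["camera_from_world"];R,t=M[:3,:3],M[:3,3];c=-R.T@t
    uv=np.atleast_2d(uv).astype(float)
    d=np.c_[(uv[:,0]-s["cx"])/s["fx"],(uv[:,1]-s["cy"])/s["fy"],np.ones(len(uv))]@R
    return c+d*((z-c[2])/d[:,2])[:,None]
def proj(s,P):
    P=np.atleast_2d(P);M=s["camera_from_world"];q=P@M[:3,:3].T+M[:3,3]
    return np.c_[s["fx"]*q[:,0]/q[:,2]+s["cx"],s["fy"]*q[:,1]/q[:,2]+s["cy"]]
def rackpts(o,yaw,P):
    c,s=np.cos(yaw),np.sin(yaw);P=np.atleast_2d(P)
    return np.c_[o[0]+c*P[:,0]-s*P[:,1],o[1]+s*P[:,0]+c*P[:,1],P[:,2]]
E
python3 - <<'E'
import pickle,cv2,numpy as np
from h import *
S=pickle.load(open("s0.pkl","rb"));s=S["top"];im=s["image"].astype(int)
M=s["camera_from_world"];print("cam",-M[:3,:3].T@M[:3,3])
m=((im[...,0]>185)&(im[...,1]<60)).astype(np.uint8)
m=cv2.morphologyEx(m,cv2.MORPH_CLOSE,np.ones((25,25)))
m=cv2.morphologyEx(m,cv2.MORPH_OPEN,np.ones((15,15)))
c=max(cv2.findContours(m,0,2)[0],key=cv2.contourArea)[:,0]
print(cv2.boxPoints(cv2.minAreaRect(c)).round(1).tolist())
for z in (.056,.0):
    w=ray(s,c,z)[:,:2].astype(np.float32)*1000
    rc=cv2.minAreaRect(w);print(z,rc)
big=cv2.resize(s["image"][120:255,155:360,::-1],None,fx=3.8,fy=3.8,interpolation=cv2.INTER_CUBIC)
cv2.imwrite("pics/topc.png",big)
E
```

```text
cam [ 0.39837812 -0.06889896  1.06306376]
[[166.10000610351562, 159.10000610351562], [328.0, 129.3000030517578], [344.20001220703125, 217.60000610351562], [182.3000030517578, 247.3000030517578]]
0.056 ((570.1841430664062, -42.82246398925781), (224.41705322265625, 401.38812255859375), 9.903667449951172)
0.0 ((579.7378540039062, -41.3724365234375), (236.89630126953125, 423.70819091796875), 9.903658866882324)
```

View pics/topc.png

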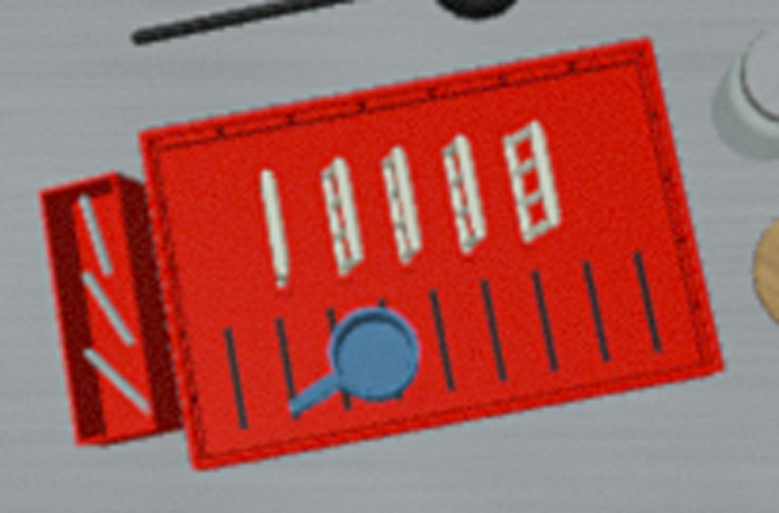

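The crop shows the rack with outer rail corners at crop (142,132), (651,40), (722,370), (197,468). The five dividers run from about x=275 to x=540, with divider 5 leaning most. The bin is on the left.

```bash
python3 - <<'E'
import pickle,cv2,numpy as np
from h import *
S=pickle.load(open("s0.pkl","rb"));s=S["top"]
cr=np.array([(142,132),(651,40),(722,370),(197,468)])
px=(cr+.5)/3.8-.5+[155,120]
w=ray(s,px,.056);print(w.round(4).tolist())
for i in range(4):
    d=w[(i+1)%4]-w[i];print(np.linalg.norm(d[:2]).round(4),np.degrees(np.arctan2(d[1],d[0])).round(2))
o=w.mean(0)
d=(w[0]-w[1])+(w[3]-w[2]);e=(w[0]-w[3])+(w[1]-w[2])
yaw=np.arctan2(-d[0],d[1]);yx=np.arctan2(e[1],e[0]);print("o",o,"yaw",np.degrees(yaw),np.degrees(yx))
yaw=(2*yaw+yx)/3
for n in ("top","scene"):
    s=S[n];im=s["image"][:,:,::-1].copy()
    k=4;big=cv2.resize(im,None,fx=k,fy=k,interpolation=cv2.INTER_CUBIC)
    def dr(P,c,closed=True):
        q=((proj(s,rackpts(o,yaw,P))+.5)*k-.5).astype(int);cv2.polylines(big,[q],closed,c,1)
    dr([(x,y,.056) for x,y in((.105,.166),(.105,-.166),(-.105,-.166),(-.105,.166))],(0,255,255))
    for y in(.098,.056,.014,-.028,-.070): dr([(0,y,.0195),(.07,y,.0195)],(255,255,0))
    dr([(.035,.132,.016),(.035,-.112,.016)],(0,255,0))
    u=((proj(s,o*[1,1,0])[0]+.5)*k).astype(int)
    b=big[max(0,u[1]-290):u[1]+290,u[0]-390:u[0]+390] if n=="top" else big[u[1]-300:u[1]+290,u[0]-400:u[0]+390]
    cv2.imwrite(f"pics/ov_{n}.png",b)
print("yaw",yaw)
E
```

```text
[[0.6563, 0.1154, 0.056], [0.7142, -0.2222, 0.056], [0.4946, -0.2592, 0.056], [0.4359, 0.0761, 0.056]]
0.3425 -80.26
0.2227 -170.45
0.3404 99.93
0.2239 10.09
o [ 0.57524587 -0.07246391  0.056     ] yaw 9.834172275462592 9.81850463962329
yaw 0.17154753480469856
```

View pics/ov_scene.png

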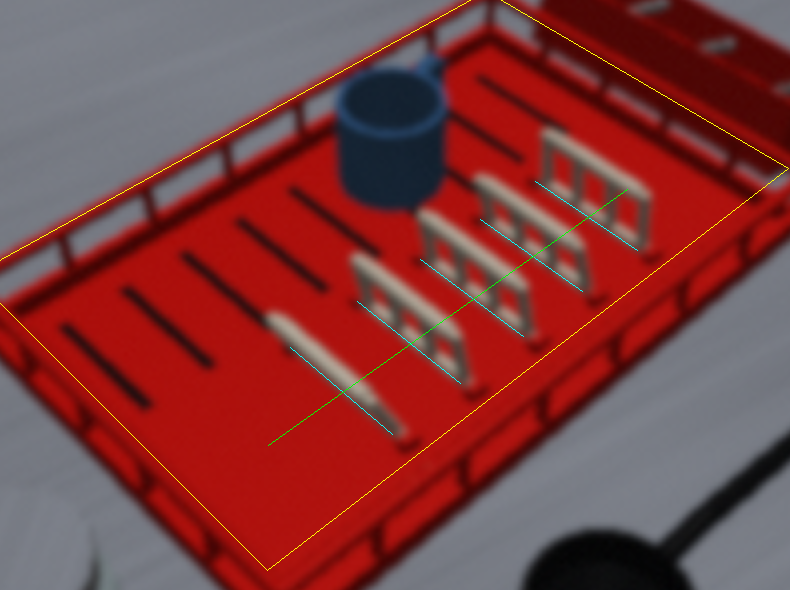

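View pics/ov_top.png

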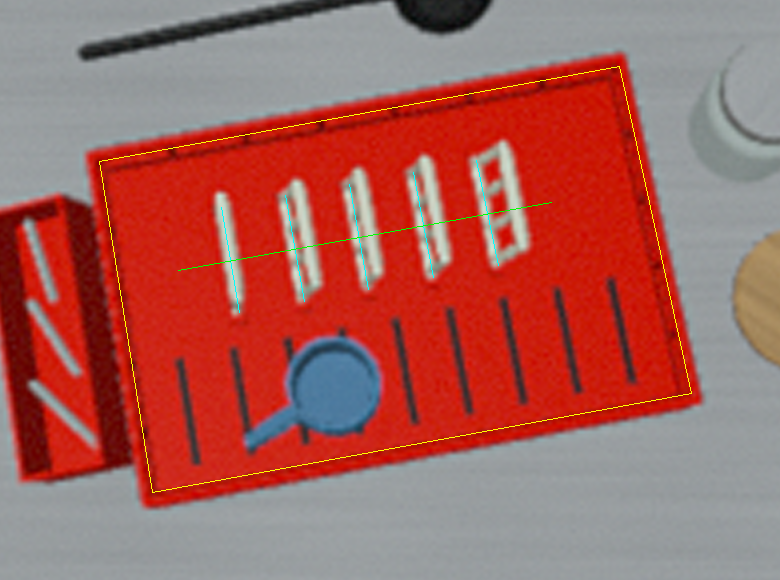

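The overlay fits the top view, and the scene view agrees to within a few mm: rack centre about (0.577, -0.072), yaw 0.17. I'll move toward a point above row_start, shutting and turning the hand on the way.

Emit:
move_arm(rows=[{"dx": -3.4,"dy": -2,"az": 0.12,"claw": -1},{"dx": -6.8,"dy": -4,"az": 0.24,"claw": -1},{"dx": -10.2,"dy": -6,"az": 0.36,"claw": -1},{"dx": -13.6,"dy": -8,"az": 0.48,"claw": -1},{"dx": -17,"dy": -10,"az": 0.6,"claw": -1},{"dx": -20.4,"dy": -12,"az": 0.72,"claw": -1},{"dx": -23.8,"dy": -14,"az": 0.84,"claw": -1},{"dx": -27.2,"dy": -16.1,"az": 0.96,"claw": -1}])

```text
invalid input at $.rows[0]: expected keys dx, dy, dz, ax, ay, az, claw
```

```bash
cat >> h.py <<'E'
from scipy.spatial.transform import Rotation as Ro
O=(.577,-.072);YAW=.1715
def go(r,x,y,z,yaw=YAW):
    "print tool-frame shift (cm) and turn to put TCP at rack-frame x,y and height z"
    st=r.state();w,a,b,c=st["tool_rot"];R=Ro.from_quat([a,b,c,w])
    T=rackpts(O,yaw,[(x,y,z)])[0]
    G=Ro.from_matrix(np.array([[np.sin(yaw),np.cos(yaw),0],[-np.cos(yaw),np.sin(yaw),0],[0,0,-1]]).T)
    print("target",T.round(4),"tcp",st["tool_pos"].round(4),"shift cm",(R.inv().apply(T-st["tool_pos"])*100).round(2),"turn",(R.inv()*G).as_rotvec().round(3),"F",st["ft_force"].round(2),"w",round(st["width"],4),"t",st["clock"])
E
python3 -c "
from bench import r
from h import *
go(r,.035,.132,.2)"
```

```text
Traceback (most recent call last):
  File "h.py", line 19, in go
    G=Ro.from_matrix(np.array([[np.sin(yaw),np.cos(yaw),0],[-np.cos(yaw),np.sin(yaw),0],[0,0,-1]]).T)
  File "scipy/spatial/transform/_rotation.pyx", line 1143, in scipy.spatial.transform._rotation.Rotation.from_matrix
ValueError: Non-positive determinant (left-handed or null coordinate frame) in rotation matrix 0: [[ 0.17066054 -0.98532988  0.        ]
 [ 0.98532988  0.17066054  0.        ]
 [ 0.          0.         -1.        ]].
```

Emit:
move_arm(rows=[{"dx": -3.4,"dy": -2,"dz": 0,"ax": 0,"ay": 0,"az": 0.12,"claw": -1},{"dx": -6.8,"dy": -4,"dz": 0,"ax": 0,"ay": 0,"az": 0.24,"claw": -1},{"dx": -10.2,"dy": -6,"dz": 0,"ax": 0,"ay": 0,"az": 0.36,"claw": -1},{"dx": -13.6,"dy": -8,"dz": 0,"ax": 0,"ay": 0,"az": 0.48,"claw": -1},{"dx": -17,"dy": -10,"dz": 0,"ax": 0,"ay": 0,"az": 0.6,"claw": -1},{"dx": -20.4,"dy": -12,"dz": 0,"ax": 0,"ay": 0,"az": 0.72,"claw": -1},{"dx": -23.8,"dy": -14,"dz": 0,"ax": 0,"ay": 0,"az": 0.84,"claw": -1},{"dx": -27.2,"dy": -16.1,"dz": 0,"ax": 0,"ay": 0,"az": 0.96,"claw": -1}])

```text
clock: 0.77
tool_pos: [0.4259, 0.2913, 0.2311]
tool_rot: [-0.0, 0.636, 0.772, -0.0]
ft_force: [1.2, 0.3, 0.1]
width: -0.0002
finger_force: 0.0
```

```bash
sed -i 's/G=Ro.*/s,c=np.sin(yaw),np.cos(yaw);G=Ro.from_matrix(np.array([[-s,c,0],[c,s,0],[0,0,-1]]).T)/' h.py
python3 -c "
from bench import r
from h import *
go(r,.035,.132,.2)"
```

```text
target [0.589 0.064 0.2  ] tcp [0.4259 0.2913 0.2311] shift cm [-25.43  11.66   3.1 ] turn [-0.    -0.     0.021] F [1.18 0.3  0.1 ] w -0.0002 t 0.7667
```

Emit:
move_arm(rows=[{"dx": -3.2,"dy": 1.5,"dz": 0,"ax": 0,"ay": 0,"az": 0.02,"claw": -1},{"dx": -6.8,"dy": 3.1,"dz": 0,"ax": 0,"ay": 0,"az": 0.02,"claw": -1},{"dx": -10.4,"dy": 4.8,"dz": 0,"ax": 0,"ay": 0,"az": 0.02,"claw": -1},{"dx": -14,"dy": 6.4,"dz": 0,"ax": 0,"ay": 0,"az": 0.02,"claw": -1},{"dx": -17.6,"dy": 8.1,"dz": 0,"ax": 0,"ay": 0,"az": 0.02,"claw": -1},{"dx": -21,"dy": 9.7,"dz": 0,"ax": 0,"ay": 0,"az": 0.02,"claw": -1},{"dx": -24,"dy": 11,"dz": 0,"ax": 0,"ay": 0,"az": 0.02,"claw": -1},{"dx": -25.4,"dy": 11.7,"dz": 0,"ax": 0,"ay": 0,"az": 0.02,"claw": -1}])

```text
clock: 1.43
tool_pos: [0.5914, 0.0634, 0.2303]
tool_rot: [-0.0, 0.643, 0.766, -0.0]
ft_force: [0.3, 0.2, 0.1]
width: 0.0001
finger_force: 0.0
```

```bash
python3 - <<'E'
from bench import r,eyes
from h import *
s=eyes.snapshot("wrist");k=1.5
big=cv2.resize(s["image"][:,:,::-1],None,fx=k,fy=k,interpolation=cv2.INTER_CUBIC)
def dr(P,c):
    q=((proj(s,rackpts(O,YAW,P))+.5)*k-.5).clip(-5000,5000).astype(int);cv2.polylines(big,[q],False,c,1)
a=[(x,y,.056) for x,y in((.105,.166),(.105,-.166),(-.105,-.166),(-.105,.166),(.105,.166))];dr(a,(0,255,255))
for y in(.098,.056,.014,-.028,-.070): dr([(0,y,.0195),(.07,y,.0195)],(255,255,0))
dr([(.035,.132,.016),(.035,-.112,.016)],(0,255,0))
cv2.imwrite("pics/w1.png",big)
go(r,.035,.132,.031)
E
```

```text
target [0.589 0.064 0.031] tcp [0.5921 0.0625 0.2301] shift cm [ 0.22 -0.27 19.91] turn [-0.001  0.001  0.003] F [-0.44 -1.78 -1.3 ] w -0.0001 t 1.4833
```

View pics/w1.png

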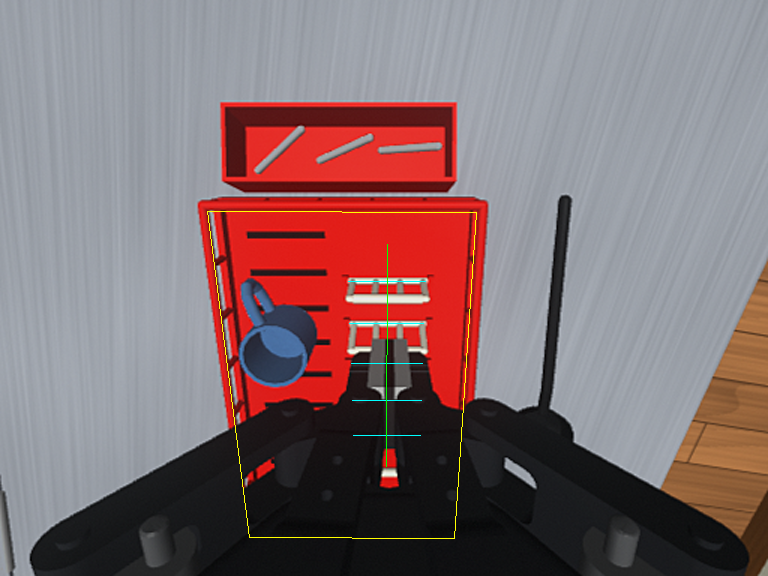

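The wrist view shows the estimate is good: divider centre line at px x=388 against my 387. Along y the axle slots at px 275 and 318 sit a few mm nearer the bin than my lines. I'll descend into the start gap.

Emit:
move_arm(rows=[{"dx": 0.4,"dy": 0.1,"dz": 2,"ax": 0,"ay": 0,"az": 0,"claw": -1},{"dx": 0.4,"dy": 0.1,"dz": 5,"ax": 0,"ay": 0,"az": 0,"claw": -1},{"dx": 0.4,"dy": 0.1,"dz": 8,"ax": 0,"ay": 0,"az": 0,"claw": -1},{"dx": 0.4,"dy": 0.1,"dz": 11,"ax": 0,"ay": 0,"az": 0,"claw": -1},{"dx": 0.4,"dy": 0.1,"dz": 13.5,"ax": 0,"ay": 0,"az": 0,"claw": -1},{"dx": 0.4,"dy": 0.1,"dz": 15,"ax": 0,"ay": 0,"az": 0,"claw": -1},{"dx": 0.4,"dy": 0.1,"dz": 15,"ax": 0,"ay": 0,"az": 0,"claw": -1}])

```text
clock: 2.07
tool_pos: [0.5871, 0.0718, 0.0768]
tool_rot: [-0.003, 0.641, 0.767, -0.002]
ft_force: [-1.5, 0.3, -1.0]
width: -0.0001
finger_force: 0.0
```

```bash
python3 - <<'E'
from bench import r,eyes
from h import *
s=eyes.snapshot("scene");cv2.imwrite("pics/s1.png",cv2.resize(s["image"][110:310,120:380,::-1],None,fx=3,fy=3,interpolation=cv2.INTER_CUBIC))
go(r,.038,.134,.030)
E
```

```text
target [0.5916 0.0665 0.03  ] tcp [0.5884 0.0717 0.0793] shift cm [-0.57  0.24  4.93] turn [-0.004 -0.001  0.007] F [0.04 0.51 0.38] w -0.0001 t 2.1167
```

View pics/s1.png

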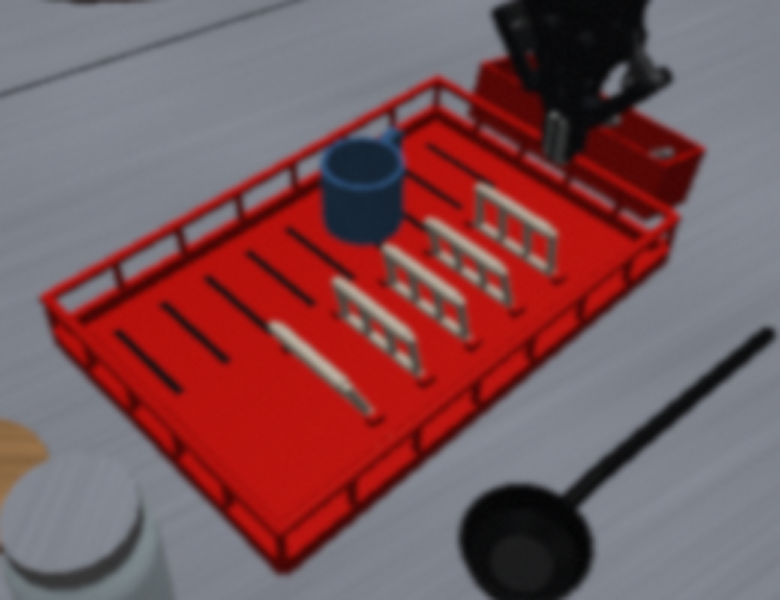

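The fingers sit between the bin-end railing and divider 1 (crop px (557,155)), about 5 mm too close to the railing. I'll lower gently and correct that.

Emit:
move_arm(rows=[{"dx": -0.4,"dy": 0.2,"dz": 0.4,"ax": 0,"ay": 0,"az": 0,"claw": -1},{"dx": -0.5,"dy": 0.2,"dz": 1.2,"ax": 0,"ay": 0,"az": 0,"claw": -1},{"dx": -0.5,"dy": 0.2,"dz": 2.0,"ax": 0,"ay": 0,"az": 0,"claw": -1},{"dx": -0.5,"dy": 0.2,"dz": 2.8,"ax": 0,"ay": 0,"az": 0,"claw": -1},{"dx": -0.5,"dy": 0.2,"dz": 3.5,"ax": 0,"ay": 0,"az": 0,"claw": -1},{"dx": -0.5,"dy": 0.2,"dz": 4.0,"ax": 0,"ay": 0,"az": 0,"claw": -1},{"dx": -0.5,"dy": 0.2,"dz": 4.3,"ax": 0,"ay": 0,"az": 0,"claw": -1},{"dx": -0.5,"dy": 0.2,"dz": 4.4,"ax": 0,"ay": 0,"az": 0,"claw": -1}])

```text
clock: 2.78
tool_pos: [0.5927, 0.0667, 0.0366]
tool_rot: [-0.0, 0.641, 0.767, -0.0]
ft_force: [-0.2, 1.2, 0.5]
width: -0.0
finger_force: 0.0
```

```bash
python3 -c "
from bench import r
from h import *
go(r,.038,.134,.031);go(r,.038,-.118,.031)"
```

```text
target [0.5916 0.0665 0.031 ] tcp [0.5927 0.0667 0.0366] shift cm [ 0.01 -0.11  0.56] turn [-0.001 -0.     0.007] F [-0.18  1.22  0.51] w -0.0 t 2.7833
target [ 0.6346 -0.1818  0.031 ] tcp [0.5927 0.0667 0.0366] shift cm [-25.19  -0.28   0.55] turn [-0.001 -0.     0.007] F [-0.18  1.22  0.51] w -0.0 t 2.7833
```

Emit:
move_arm(rows=[{"dx": 0,"dy": 0,"dz": 0.3,"ax": 0,"ay": 0,"az": 0,"claw": -1},{"dx": -0.2,"dy": 0,"dz": 0.5,"ax": 0,"ay": 0,"az": 0,"claw": -1},{"dx": -0.6,"dy": 0,"dz": 0.6,"ax": 0,"ay": 0,"az": 0,"claw": -1},{"dx": -1.2,"dy": 0,"dz": 0.6,"ax": 0,"ay": 0,"az": 0,"claw": -1},{"dx": -1.8,"dy": 0,"dz": 0.6,"ax": 0,"ay": 0,"az": 0,"claw": -1},{"dx": -2.4,"dy": 0,"dz": 0.6,"ax": 0,"ay": 0,"az": 0,"claw": -1},{"dx": -3.0,"dy": 0,"dz": 0.6,"ax": 0,"ay": 0,"az": 0,"claw": -1},{"dx": -3.6,"dy": 0,"dz": 0.6,"ax": 0,"ay": 0,"az": 0,"claw": -1}])

```text
clock: 3.45
tool_pos: [0.5996, 0.0304, 0.0314]
tool_rot: [-0.0, 0.642, 0.767, 0.0]
ft_force: [-0.9, 0.9, -0.3]
width: 0.0
finger_force: 0.3
```

Emit:
move_arm(rows=[{"dx": -0.6,"dy": 0,"dz": 0.05,"ax": 0,"ay": 0,"az": 0,"claw": -1},{"dx": -1.2,"dy": 0,"dz": 0.05,"ax": 0,"ay": 0,"az": 0,"claw": -1},{"dx": -1.8,"dy": 0,"dz": 0.05,"ax": 0,"ay": 0,"az": 0,"claw": -1},{"dx": -2.4,"dy": 0,"dz": 0.05,"ax": 0,"ay": 0,"az": 0,"claw": -1},{"dx": -3.0,"dy": 0,"dz": 0.05,"ax": 0,"ay": 0,"az": 0,"claw": -1},{"dx": -3.6,"dy": 0,"dz": 0.05,"ax": 0,"ay": 0,"az": 0,"claw": -1},{"dx": -4.2,"dy": 0,"dz": 0.05,"ax": 0,"ay": 0,"az": 0,"claw": -1},{"dx": -4.8,"dy": 0,"dz": 0.05,"ax": 0,"ay": 0,"az": 0,"claw": -1}])

```text
clock: 4.12
tool_pos: [0.608, -0.0167, 0.0308]
tool_rot: [-0.0, 0.641, 0.767, 0.0]
ft_force: [-0.5, 0.5, -0.4]
width: 0.0002
finger_force: 0.2
```

```bash
python3 - <<'E'
from bench import r,eyes
from h import *
s=eyes.snapshot("scene");cv2.imwrite("pics/s2.png",cv2.resize(s["image"][110:310,120:380,::-1],None,fx=3,fy=3,interpolation=cv2.INTER_CUBIC))
go(r,.038,-.118,.031)
E
```

```text
target [ 0.6346 -0.1818  0.031 ] tcp [ 0.6083 -0.0177  0.0309] shift cm [-16.62  -0.31  -0.  ] turn [0.    0.001 0.006] F [-0.14 -1.83 -0.44] w 0.0002 t 4.1667
```

View pics/s2.png

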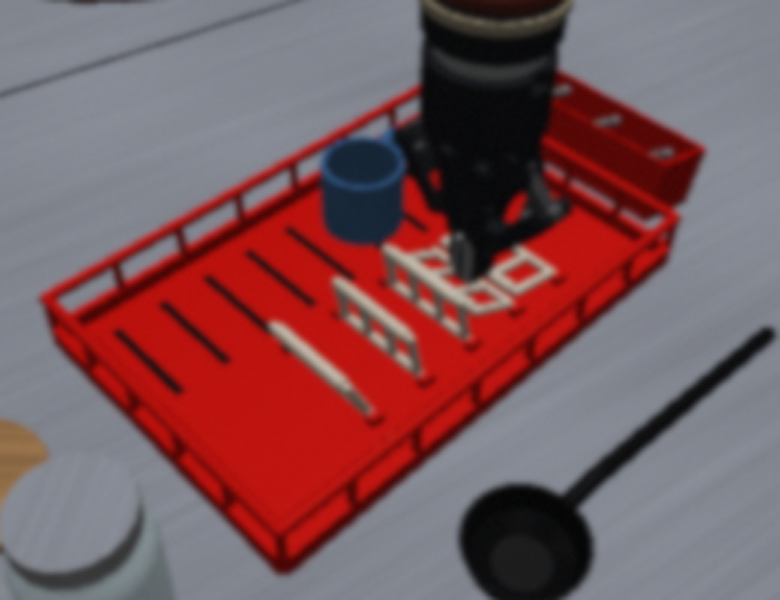

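Divider 1 is flat, divider 2 is nearly flat under the tips (crop px (465,275)), and dividers 3–5 are untouched. The rack has not moved and the left linkage passes behind and above the cup. Continuing the stroke.

Emit:
move_arm(rows=[{"dx": -0.6,"dy": 0,"dz": 0,"ax": 0,"ay": 0,"az": 0,"claw": -1},{"dx": -1.2,"dy": 0,"dz": 0,"ax": 0,"ay": 0,"az": 0,"claw": -1},{"dx": -1.8,"dy": 0,"dz": 0,"ax": 0,"ay": 0,"az": 0,"claw": -1},{"dx": -2.4,"dy": 0,"dz": 0,"ax": 0,"ay": 0,"az": 0,"claw": -1},{"dx": -3.0,"dy": 0,"dz": 0,"ax": 0,"ay": 0,"az": 0,"claw": -1},{"dx": -3.6,"dy": 0,"dz": 0,"ax": 0,"ay": 0,"az": 0,"claw": -1},{"dx": -4.2,"dy": 0,"dz": 0,"ax": 0,"ay": 0,"az": 0,"claw": -1},{"dx": -4.8,"dy": 0,"dz": 0,"ax": 0,"ay": 0,"az": 0,"claw": -1}])

```text
clock: 4.83
tool_pos: [0.6166, -0.064, 0.0308]
tool_rot: [0.0, 0.641, 0.767, -0.0]
ft_force: [0.2, 0.1, 0.6]
width: -0.0001
finger_force: 0.1
```

Emit:
move_arm(rows=[{"dx": -0.6,"dy": -0.1,"dz": 0,"ax": 0,"ay": 0,"az": 0,"claw": -1},{"dx": -1.2,"dy": -0.1,"dz": 0,"ax": 0,"ay": 0,"az": 0,"claw": -1},{"dx": -1.8,"dy": -0.1,"dz": 0,"ax": 0,"ay": 0,"az": 0,"claw": -1},{"dx": -2.4,"dy": -0.1,"dz": 0,"ax": 0,"ay": 0,"az": 0,"claw": -1},{"dx": -3.0,"dy": -0.1,"dz": 0,"ax": 0,"ay": 0,"az": 0,"claw": -1},{"dx": -3.6,"dy": -0.1,"dz": 0,"ax": 0,"ay": 0,"az": 0,"claw": -1},{"dx": -4.2,"dy": -0.1,"dz": 0,"ax": 0,"ay": 0,"az": 0,"claw": -1},{"dx": -4.8,"dy": -0.1,"dz": 0,"ax": 0,"ay": 0,"az": 0,"claw": -1}])

```text
clock: 5.5
tool_pos: [0.6242, -0.1115, 0.0308]
tool_rot: [0.0, 0.641, 0.767, 0.0]
ft_force: [-0.4, -0.1, 0.9]
width: -0.0
finger_force: 0.1
```

```bash
python3 -c "
from bench import r
from h import *
go(r,.038,-.118,.031)"
```

```text
target [ 0.6346 -0.1818  0.031 ] tcp [ 0.6242 -0.1115  0.0308] shift cm [-7.11 -0.22 -0.02] turn [0.    0.    0.006] F [-0.36 -0.07  0.88] w -0.0 t 5.5
```

Emit:
move_arm(rows=[{"dx": -0.6,"dy": 0,"dz": 0,"ax": 0,"ay": 0,"az": 0,"claw": -1},{"dx": -1.2,"dy": 0,"dz": 0,"ax": 0,"ay": 0,"az": 0,"claw": -1},{"dx": -1.8,"dy": 0,"dz": 0,"ax": 0,"ay": 0,"az": 0,"claw": -1},{"dx": -2.4,"dy": 0,"dz": 0,"ax": 0,"ay": 0,"az": 0,"claw": -1},{"dx": -3.0,"dy": 0,"dz": 0,"ax": 0,"ay": 0,"az": 0,"claw": -1},{"dx": -3.6,"dy": 0,"dz": 0,"ax": 0,"ay": 0,"az": 0,"claw": -1},{"dx": -4.2,"dy": 0,"dz": 0,"ax": 0,"ay": 0,"az": 0,"claw": -1},{"dx": -4.8,"dy": 0,"dz": 0,"ax": 0,"ay": 0,"az": 0,"claw": -1}])

```text
clock: 6.17
tool_pos: [0.6326, -0.1587, 0.0308]
tool_rot: [0.0, 0.641, 0.767, 0.0]
ft_force: [0.8, -0.8, -0.2]
width: 0.0001
finger_force: 0.1
```

Emit:
move_arm(rows=[{"dx": -0.6,"dy": 0,"dz": 0,"ax": 0,"ay": 0,"az": 0,"claw": -1},{"dx": -1.2,"dy": 0,"dz": 0,"ax": 0,"ay": 0,"az": 0,"claw": -1},{"dx": -1.8,"dy": 0,"dz": 0,"ax": 0,"ay": 0,"az": 0,"claw": -1},{"dx": -2.2,"dy": 0,"dz": 0,"ax": 0,"ay": 0,"az": 0,"claw": -1},{"dx": -2.3,"dy": 0,"dz": 0,"ax": 0,"ay": 0,"az": 0,"claw": -1},{"dx": -2.3,"dy": 0,"dz": -0.5,"ax": 0,"ay": 0,"az": 0,"claw": -1},{"dx": -2.3,"dy": 0,"dz": -2,"ax": 0,"ay": 0,"az": 0,"claw": -1},{"dx": -2.3,"dy": 0,"dz": -4,"ax": 0,"ay": 0,"az": 0,"claw": -1}])

```text
clock: 6.83
tool_pos: [0.6353, -0.1797, 0.0697]
tool_rot: [-0.002, 0.641, 0.767, -0.0]
ft_force: [-0.2, 0.6, 0.5]
width: 0.0001
finger_force: 0.0
```

Emit:
move_arm(rows=[{"dx": 0,"dy": 0,"dz": -2,"ax": 0,"ay": 0,"az": 0,"claw": -1},{"dx": 0,"dy": 0,"dz": -5,"ax": 0,"ay": 0,"az": 0,"claw": -1},{"dx": 0,"dy": 0,"dz": -8,"ax": 0,"ay": 0,"az": 0,"claw": -1},{"dx": 0,"dy": 0,"dz": -11,"ax": 0,"ay": 0,"az": 0,"claw": -1},{"dx": 0,"dy": 0,"dz": -14,"ax": 0,"ay": 0,"az": 0,"claw": -1},{"dx": 0,"dy": 0,"dz": -16,"ax": 0,"ay": 0,"az": 0,"claw": -1},{"dx": 0,"dy": 0,"dz": -16,"ax": 0,"ay": 0,"az": 0,"claw": -1},{"dx": 0,"dy": 0,"dz": -16,"ax": 0,"ay": 0,"az": 0,"claw": -1}])

```text
clock: 7.5
tool_pos: [0.6372, -0.1807, 0.2327]
tool_rot: [0.001, 0.641, 0.767, 0.0]
ft_force: [-0.6, 0.5, -0.2]
width: -0.0
finger_force: 0.0
```

```bash
python3 - <<'E'
from bench import r,eyes
from h import *
s=eyes.snapshot("scene");cv2.imwrite("pics/s3.png",cv2.resize(s["image"][110:310,120:380,::-1],None,fx=3,fy=3,interpolation=cv2.INTER_CUBIC))
go(r,.038,-.118,.031)
E
```

```text
target [ 0.6346 -0.1818  0.031 ] tcp [ 0.6366 -0.1804  0.2309] shift cm [-0.1  -0.24 19.99] turn [0.    0.    0.007] F [-0.63  0.02 -0.99] w -0.0 t 7.55
```

View pics/s3.png

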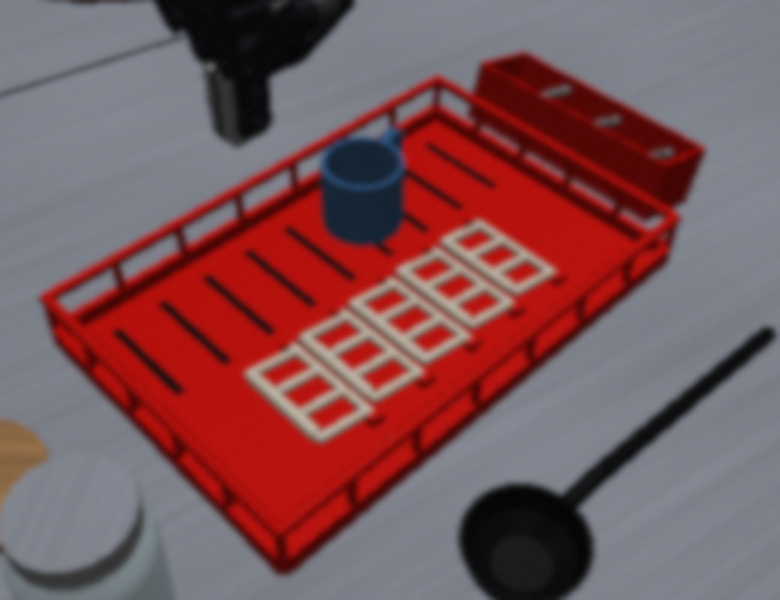

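All five dividers lie flat (crop px (310,395) to (500,255)). The rack, cup, jar and ladle are where they were, and the hand is clear above.

```bash
python3 -c "
from bench import r
print(r.sign_off())"
```

```text
the job is handed in; nothing more can be done
None
```

I folded all five dividers flat in order from the bin end with one gentle fingertip stroke; the last picture shows the rack, cup, jar and ladle in place (the coaster was only partly in view) and the hand clear, and I handed the job in at about 7.6 s, with no verdict shown.

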